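# Empty the scoop, heft it, and grade the glass balls

### The job

Tip the mixed glass balls out of the red scoop into the slotted tray, and after tipping heft the scoop: hold it up level and still, clear of everything, for about two seconds, to feel whether any balls remain, tipping and hefting again until it is empty. Stand the empty scoop back upright in the middle of the cork mat and let go. Then slowly lift the tray by its bar to about half its swing and keep it there until every small amber ball has dropped through the slots into the bay below, tip it right up so that the large balls roll off into the end bay, and lower it home again; leave the mug, toy van and paint jar where they are.

Things in the scene. Friction and masses are not known exactly. Their poses are not given: they have to be found in the camera images.
- scoop_handle (a point): Middle of the wooden overhead handle of the loose red scoop. Bar along the scoop's y, 120 mm long, 20 mm thick in x, 30 mm high (z -15 to +15 mm of here), a post at each end (108 mm free between). Nothing above it. Axes: z up, pouring chute towards -x, back wall +x.
- scoop_base (a point): Centre of the scoop's underside, 122 mm straight below the handle's middle; same axes. Weighs 0.32 kg empty. Floor x -62 to +62 mm, 4 mm thick, 112 mm wide in y; walls 75 mm high.
- scoop_mouth (a point): Middle of the chute's lip, at scoop x -140, height 47 mm. The chute floor rises to it at 29 degrees from x -60 mm, its side walls narrowing from 104 to 82 mm inside, so two large balls may jam side by side and stay in. Tipped chute-down 50 to 60 degrees about y, balls roll out; tipping with one side wall held lower frees a jam.
- mat: Cork mat, fixed, 270 mm (its x) by 170 mm (its y), 3 mm thick; origin at the centre of its underside. The scoop stands on it at the start and must go back on it.
- grader: Fixed plywood double bin carrying the hinged tray; origin on the table, z up. Small bay, under the tray: y -132 to +116 mm, walls 75 mm high. Large (end) bay: y +124 to +252 mm, side walls 110 mm, end wall 150 mm high. Both 174 mm wide in x, floors 8 mm up.
- tray (a joint): Swing of the slotted tray, rad: 0 fully down (then sloping 0.09 rad down towards its bar), 0.75 fully up. Lifting the bar makes balls roll towards the grader's +y. 0.7 kg; falls back if let go. Raised slowly, balls start to roll at 0.1 and roll gently at 0.15 to 0.3; raised fast, a small one may be carried past the slots. Large balls stop at a cross rod at the hinge end till about 0.6 rad (a fast one may hop over).
- tray_hinge (a point): Middle of the tray's hinge axis (along the grader's x), 125 mm above the table, at grader y +110 mm. Fixed.
- tray_bar (a point): Middle of the tray's lifting bar: round wood, 16 mm diameter, along the grader's x, 114 mm free between its two arms, 59 mm clear of the tray's back wall and 15 mm below its top; it moves on an arc of radius 316 mm about the hinge: in the tray's frame it lies 313 mm along from the hinge and 40 mm up. It can turn in the fingers as it is lifted.
- tray_pan (a point): Middle of the tray's solid floor, where balls are poured; its y points along the tray towards the hinge. Tray inside 152 mm wide (x), side walls 65 mm and back wall 48 mm above this floor; solid floor 100 mm long from the back wall at the bar end, then 140 mm of slots up to the open hinge end: three slots along y, 34 mm wide between 14 mm round bars.
- big1_center (a point): Centre of a large green glass ball, 48 mm diameter, about 135 g; starts in the scoop. Two or three are present. Too big for the slots.
- big2_center (a point): Centre of a large green glass ball, 48 mm diameter, about 135 g; starts in the scoop. Two or three are present. Too big for the slots.
- big3_center (a point): Centre of a large green glass ball, 48 mm diameter, about 135 g; starts in the scoop. Two or three are present. Too big for the slots.
- little1_center (a point): Centre of a small amber glass ball, 28 mm diameter, about 29 g; starts in the scoop. Three to five are present. Falls through the slots.
- little2_center (a point): Centre of a small amber glass ball, 28 mm diameter, about 29 g; starts in the scoop. Three to five are present. Falls through the slots.
- little3_center (a point): Centre of a small amber glass ball, 28 mm diameter, about 29 g; starts in the scoop. Three to five are present. Falls through the slots.
- little4_center (a point): Centre of a small amber glass ball, 28 mm diameter, about 29 g; starts in the scoop. Three to five are present. Falls through the slots.
- little5_center (a point): Centre of a small amber glass ball, 28 mm diameter, about 29 g; starts in the scoop. Three to five are present. Falls through the slots.
- mug: Blue ceramic mug, 84 mm wide, 95 mm high, origin at its underside; leave it alone.
- van: Toy van, 130 mm long, 78 mm high, origin at its underside; leave it alone.
- jar: Paint jar with yellow cap, 64 mm wide, 85 mm high, origin at its underside; leave it alone.
Things that resemble listed ones, but are neither listed nor needed, are in the scene too. Of the things that look like the part that bears scoop_handle, take the one that is farthest from the robot's base at the start.

How it is judged (in metres and radians):
On the way, in this order (a step that is already met when the one before it is completed fails the run):
1. the scoop is tipped, chute down, off the mat (angle between scoop_base's own z axis and vertical above 0.6 rad and height (world z) of scoop_handle above 0.2 m), for 0.2 s.
2. hefted empty: the scoop, with no ball left in it, is held up level (within 0.2 rad) and still, touching neither the mat nor the grader, for 1 s (angle between scoop_base's own z axis and vertical below 0.2 rad and height (world z) of scoop_base above 0.04 m and linear speed of scoop below 0.04 m/s and contact force between scoop and grader below 0.1 N and contact force between scoop and mat below 0.1 N and (z of big1_center in the frame of scoop_base below 0 m or y of big1_center in the frame of scoop_base above 0.06 m or y of big1_center in the frame of scoop_base below -0.06 m or x of big1_center in the frame of scoop_base above 0.07 m or x of big1_center in the frame of scoop_base below -0.15 m) and (z of big2_center in the frame of scoop_base below 0 m or y of big2_center in the frame of scoop_base above 0.06 m or y of big2_center in the frame of scoop_base below -0.06 m or x of big2_center in the frame of scoop_base above 0.07 m or x of big2_center in the frame of scoop_base below -0.15 m) and (z of big3_center in the frame of scoop_base below 0 m or y of big3_center in the frame of scoop_base above 0.06 m or y of big3_center in the frame of scoop_base below -0.06 m or x of big3_center in the frame of scoop_base above 0.07 m or x of big3_center in the frame of scoop_base below -0.15 m) and (z of little1_center in the frame of scoop_base below 0 m or y of little1_center in the frame of scoop_base above 0.06 m or y of little1_center in the frame of scoop_base below -0.06 m or x of little1_center in the frame of scoop_base above 0.07 m or x of little1_center in the frame of scoop_base below -0.15 m) and (z of little2_center in the frame of scoop_base below 0 m or y of little2_center in the frame of scoop_base above 0.06 m or y of little2_center in the frame of scoop_base below -0.06 m or x of little2_center in the frame of scoop_base above 0.07 m or x of little2_center in the frame of scoop_base below -0.15 m) and (z of little3_center in the frame of scoop_base below 0 m or y of little3_center in the frame of scoop_base above 0.06 m or y of little3_center in the frame of scoop_base below -0.06 m or x of little3_center in the frame of scoop_base above 0.07 m or x of little3_center in the frame of scoop_base below -0.15 m) and (z of little4_center in the frame of scoop_base below 0 m or y of little4_center in the frame of scoop_base above 0.06 m or y of little4_center in the frame of scoop_base below -0.06 m or x of little4_center in the frame of scoop_base above 0.07 m or x of little4_center in the frame of scoop_base below -0.15 m) and (z of little5_center in the frame of scoop_base below 0 m or y of little5_center in the frame of scoop_base above 0.06 m or y of little5_center in the frame of scoop_base below -0.06 m or x of little5_center in the frame of scoop_base above 0.07 m or x of little5_center in the frame of scoop_base below -0.15 m)), for 1 s.
3. the scoop stands upright on the mat, its centre within 60 mm of the mat's, let go (horizontal distance between scoop_base and mat below 0.06 m and height (world z) of scoop_base below 0.012 m and angle between scoop_base's own z axis and vertical below 0.1 rad and contact force between scoop and the fingers below 0.1 N), for 0.2 s.
4. the tray is held part-way up (0.15 to 0.6 rad) with every small ball down in the small bay (value of joint tray between 0.15 and 0.6 rad and y of little1_center in the frame of grader between -0.135 and 0.118 m and x of little1_center in the frame of grader between -0.09 and 0.09 m and z of each of little1_center, little2_center, little3_center, little4_center, little5_center in the frame of grader below 0.07 m and y of little2_center in the frame of grader between -0.135 and 0.118 m and x of little2_center in the frame of grader between -0.09 and 0.09 m and y of little3_center in the frame of grader between -0.135 and 0.118 m and x of little3_center in the frame of grader between -0.09 and 0.09 m and y of little4_center in the frame of grader between -0.135 and 0.118 m and x of little4_center in the frame of grader between -0.09 and 0.09 m and y of little5_center in the frame of grader between -0.135 and 0.118 m and x of little5_center in the frame of grader between -0.09 and 0.09 m), for 0.5 s.
5. the tray is tipped up past 0.65 rad (value of joint tray above 0.65 rad), for 0.2 s.
6. the tray is down again, with the large balls in the end bay (value of joint tray below 0.06 rad and y of big1_center in the frame of grader between 0.118 and 0.256 m and x of big1_center in the frame of grader between -0.09 and 0.09 m and z of each of big1_center, big2_center, big3_center in the frame of grader below 0.11 m and y of big2_center in the frame of grader between 0.118 and 0.256 m and x of big2_center in the frame of grader between -0.09 and 0.09 m and y of big3_center in the frame of grader between 0.118 and 0.256 m and x of big3_center in the frame of grader between -0.09 and 0.09 m), for 0.2 s.
At the end, for the whole second after the job is handed in: Every small amber ball lies in the small bay under the tray, every large ball in the end bay, the tray is fully down (below 0.06 rad), and the empty scoop stands upright on the mat, centre within 60 mm of the mat's centre, at rest (all of step 6 and y of little1_center in the frame of grader between -0.135 and 0.118 m and x of little1_center in the frame of grader between -0.09 and 0.09 m and z of each of little1_center, little2_center, little3_center, little4_center, little5_center in the frame of grader below 0.07 m and y of little2_center in the frame of grader between -0.135 and 0.118 m and x of little2_center in the frame of grader between -0.09 and 0.09 m and y of little3_center in the frame of grader between -0.135 and 0.118 m and x of little3_center in the frame of grader between -0.09 and 0.09 m and y of little4_center in the frame of grader between -0.135 and 0.118 m and x of little4_center in the frame of grader between -0.09 and 0.09 m and y of little5_center in the frame of grader between -0.135 and 0.118 m and x of little5_center in the frame of grader between -0.09 and 0.09 m and horizontal distance between scoop_base and mat below 0.06 m and height (world z) of scoop_base below 0.012 m and angle between scoop_base's own z axis and vertical below 0.1 rad and linear speed of scoop below 0.02 m/s); the robot touches nothing.
It fails at once if the mug is moved more than 30 mm (distance of mug from where it was at the start of the episode above 0.03 m).
It fails at once if the van is moved more than 30 mm (distance of van from where it was at the start of the episode above 0.03 m).
It fails at once if the jar is moved more than 30 mm (distance of jar from where it was at the start of the episode above 0.03 m).
Of big1, big2, big3 only 2 to 3 are there at a start; the rules pass over those that are not, and their reading is None.
Of little1, little2, little3, little4, little5 only 3 to 5 are there at a start; the rules pass over those that are not, and their reading is None.
At some moment in a run one of scoop may be knocked a few centimetres aside while the robot is not near it.
Once in a run the grip may slacken for a moment while it holds something.
It also fails if it takes over 210 s, if anything falls off the work surface, if the arm or the gripper's body presses on something with over 40 N, if the wrist force passes 120 N, or if a joint passes its speed limit or range.

### The arm

A 6-joint arm with a two-finger parallel gripper is mounted at the origin on the work surface. World frame = base frame: x ahead of the robot, y to its left, z up, the work surface at z = 0. Lengths are in mm, angles in rad, forces in N, time in s.
With the tool pointing down it reaches from about 325 to 875 mm from the base axis. Payload 4.4 kg.
Tool frame: the origin (TCP) lies on the centre line of the jaws, within the pads' length; the fingertips stand ahead of it and the grasp point (between the pads) lies 6 mm ahead of it (ctrl.tcp_to_tips is the z of the fingertips in the tool frame, in mm); z points along the fingers, y is the line along which they close (so a half turn about z gives the same grasp; the last joint's range is limited). The gripper opens to 85 mm and grips with 20 to 120 N. Pads are 22 mm wide; open, the fingers measure 114 mm over their backs; the gripper's body (76 mm by 85 mm) begins 54 mm behind the grasp point. The pads swing forward as they close: fully open they stand 13 mm farther back than shut.
Start: joints at [-1.464, 0.207, 1.542, -0, 1.393, -0.15], TCP at [146.586, -556.004, 256.282] pointing down, gripper open.
Joint ranges: [-2.73, 2.73], [-0.86, 2.22], [0.23, 2.46], [-1.11, 4.25], [0.08, 2.63], [-2.82, 2.82]. Speed limits (rad/s): [2.79, 2.79, 3.14, 3.14, 3.14, 3.14].

### API

Orientations are given as a 3x3 rotation matrix whose columns are the frame's x, y, z axes.
In Python, from plant import ctrl, sensors, optics gives the robot as it stands. Calls block until the motion is done:
- ctrl.move_ptp(position, orientation): joint-space move of the TCP to a pose.
- ctrl.move_l(position, rot=None, vel=150, threshold=None): straight line of the TCP; rot=None keeps the orientation; vel is the mean speed in mm/s. With threshold (N) it stops when the force on the tool has changed by that much, and returns True; else False.
- ctrl.set_joints(angles): joint-space move.
- ctrl.gripper_to(opening, force=None): finger opening in mm; force is the grip in N (None keeps the last); returns when the fingers have stopped.
- ctrl.hold(seconds).
- ctrl.solve_ik(position, orientation): joint angles nearest the present ones, or None.
- sensors.read_state(): the state.
- optics.grab_frame(name): name is "side" or "top" or "wrist"; returns (picture, depth): 384x512x3 uint8, red, green, blue; 384x512 float32, mm along the optical axis (not along the pixel's ray), 0 where there is no reading.
- optics.camera_params(name): a dict with "mtx" (3x3 intrinsics, pixels), "R" (3x3) and "t" (3): a world point X has camera coordinates R X + t; the wrist camera has in their place "T_tool_cam" (4x4, takes a point from camera to tool coordinates, whose origin is the TCP and whose axes are the flange's). Camera axes: x right, y down, z forward; pixel columns grow to the right and rows downward; lengths in mm; the calibration is good to about 2 mm. A picture is of the moment at which its call begins: read the wrist's pose just before it. camera_params takes no time and is no camera call.
A pose or a line that the arm cannot do raises ctrl.MotionError and nothing moves.
- ctrl.finish_job(): hands the job in; it is judged then, once.
The state is a dict: "t": time; "q": joint angles; "qvel": joint speeds; "tau": joint torques, N m; "eef_pos": TCP position; "eef_rot": TCP orientation; "force": force on the tool from outside, world axes, zero at the start; "wrist_torque": the same for the moment, N m; "grip_width": finger opening in mm; "grasp_force": force on a finger pad.
Only numpy, scipy, OpenCV 4.12 (cv2) and the standard library are available. Lean on these libraries where they do the work, as an engineer would, in place of code of your own. Each camera call takes 0.05 s, during which the arm holds its last target. There are 200 camera calls.

## Working session

There is one attempt and no reset: what is moved stays moved. The work goes in short steps, each a Python script; the robot and the scene stay as the last script left them, time stands still between calls to the robot, and variables do not carry over. Pictures are saved under pics/ and viewed, at most 14 in all, crops included, and the job is handed in when it is done.

```bash
mkdir -p pics; ls
python3 - <<'E'
from plant import ctrl,sensors,optics
import cv2,numpy as np
for n in("top","side"):
    im,d=optics.grab_frame(n); np.savez(f"pics/{n}0.npz",im=im,d=d)
    cv2.imwrite(f"pics/{n}0.png",cv2.resize(im[:,:,::-1],(800,600)))
    p=optics.camera_params(n); print(n,p)
print(sensors.read_state(),ctrl.tcp_to_tips)
E
```

```text
pics
top {'mtx': array([[364.16611935,   0.        , 259.9152437 ],
       [  0.        , 364.16611935, 188.04712727],
       [  0.        ,   0.        ,   1.        ]]), 'R': array([[ 2.46069745e-02, -9.99681490e-01,  5.60489292e-03],
       [-9.80084357e-01, -2.52289561e-02, -1.96972469e-01],
       [ 1.97051137e-01, -6.46371348e-04, -9.80392999e-01]]), 't': array([  -5.27966282,  481.1555538 , 1317.51357055])}
side {'mtx': array([[378.60099907,   0.        , 260.01033884],
       [  0.        , 378.60099907, 192.96002652],
       [  0.        ,   0.        ,   1.        ]]), 'R': array([[ 0.94100641, -0.33813451,  0.01311483],
       [-0.15284582, -0.45929889, -0.87503296],
       [ 0.30190247,  0.82140708, -0.48388564]]), 't': array([-445.8254781 ,  165.61695041,  975.36189039])}
{'t': 0.1, 'q': array([-1.46350230e+00,  2.07388830e-01,  1.54283527e+00, -3.03467078e-05,
        1.39350969e+00, -1.50526742e-01]), 'qvel': array([ 0.00035776, -0.0014582 , -0.00351861,  0.00094525, -0.00049415,
       -0.00136932]), 'tau': array([-5.94546946e-04, -3.84095979e+01, -2.92549324e+01, -2.05090259e-04,
        4.88277074e-03,  1.26163809e-05]), 'eef_pos': array([ 146.50570506, -555.35409813,  255.1996713 ]), 'eef_rot': array([[ 9.66946585e-01,  2.54978890e-01, -2.58989539e-04],
       [ 2.54978855e-01, -9.66944293e-01,  2.12562160e-03],
       [ 2.91560180e-04, -2.12139941e-03, -9.99997707e-01]]), 'force': array([-0.30444923,  0.40924456,  0.71502319]), 'wrist_torque': array([ 0.02455391, -0.00503272, -0.01778432]), 'grasp_force': 0.0, 'grip_width': 85.71435018668701} 25.0
```

View pics/top0.png

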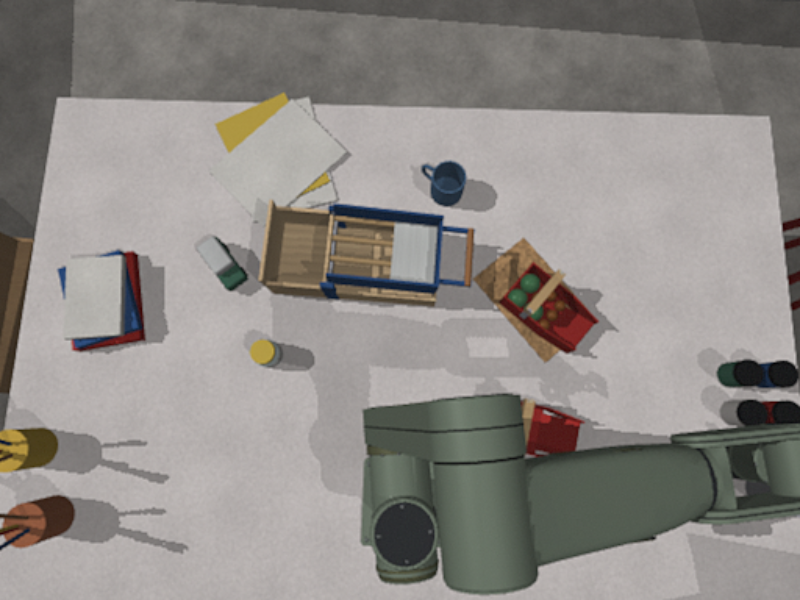

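View pics/side0.png

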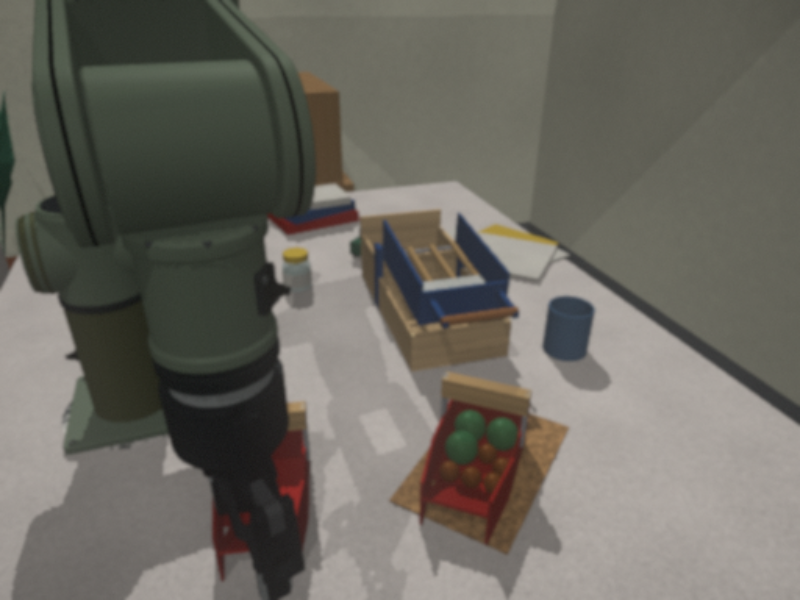

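```bash
cat > h.py <<'E'
import numpy as np,cv2
from plant import ctrl,sensors,optics
def cloud(n,d):
    p=optics.camera_params(n);K=p["mtx"];v,u=np.indices(d.shape)
    c=np.stack([(u-K[0,2])/K[0,0]*d,(v-K[1,2])/K[1,1]*d,d],-1)
    if n=="wrist":
        s=sensors.read_state();T=p["T_tool_cam"]
        return (c@T[:3,:3].T+T[:3,3])@s["eef_rot"].T+s["eef_pos"]
    return (c-p["t"])@p["R"]
def rect(P):
    (c,s,a)=cv2.minAreaRect(P[:,:2].astype(np.float32)); return np.round(c,1),np.round(s,1),round(a,1)
E
python3 - <<'E'
from h import *
z=np.load("pics/top0.npz");im=z["im"].astype(int);P=cloud("top",z["d"])
r,g,b=im[...,0],im[...,1],im[...,2]
hsv=cv2.cvtColor(z["im"],cv2.COLOR_RGB2HSV).astype(int)
v,u=np.indices(r.shape);U=u/.64;V=v/.64
def reg(x0,y0,x1,y1):return (U>x0)&(U<x1)&(V>y0)&(V<y1)
h=reg(515,262,575,325)&(P[...,2]>120);print("handle",h.sum(),rect(P[h]),np.median(P[h],0))
bar=reg(460,220,480,292)&(P[...,2]>115);print("bar",bar.sum(),rect(P[bar]),P[bar].mean(0),np.median(P[bar],0))
tray=reg(320,195,450,300)&(hsv[...,0]>100)&(hsv[...,1]>100)&(hsv[...,0]<130);print("tray",rect(P[tray]),P[tray][:,2].min(),P[tray][:,2].max())
gr=reg(250,190,450,310)&(P[...,2]>60);print("grader",rect(P[gr]))
ew=reg(250,190,345,310)&(P[...,2]>138);print("endwall",rect(P[ew]))
cork=reg(465,230,610,370)&(P[...,2]<12)&(hsv[...,1]>70)&(hsv[...,0]>8)&(hsv[...,0]<25);print("mat",cork.sum(),rect(P[cork]))
red=reg(480,255,605,355)&(hsv[...,1]>120)&((hsv[...,0]<5)|(hsv[...,0]>174));print("red",rect(P[red]))
for n,q in dict(mug=(447,172),van=(220,262),jar=(265,350)).items():
    print(n,P[int(q[1]*.64),int(q[0]*.64)])
E
```

```text
handle 212 (array([ 357.8, -175.6]), array([ 33. , 467.3]), 42.5) [ 472.58002904 -300.15435889  140.05982442]
bar 194 (array([410.3, -81.4]), array([ 56.4, 430.9]), 73.3) [ 547.10450759 -126.90518315  162.53268884] [ 550.22334601 -128.89300691  143.4481368 ]
tray (array([480.1,  57. ]), array([286.3, 528.5]), 86.3) -1.435974310502618 1386.48506942594
grader (array([476.8, 125.9]), array([426.7, 525.9]), 89.2)
endwall (array([430.8, 199.3]), array([534.4, 229.3]), 18.0)
mat 1194 (array([ 510.2, -292. ]), array([325.2, 172.4]), 40.4)
red (array([ 327.7, -231.8]), array([211.7, 488. ]), 49.2)
mug [801.20894801 -88.60356867  35.25810244]
van [542.22428711 451.30833123  81.4105692 ]
jar [334.51087595 328.16828611  84.51690153]
```

Run:
```python
from h import *
z=np.load("pics/top0.npz");P=cloud("top",z["d"]);ok=z["d"]>0
hsv=cv2.cvtColor(z["im"],cv2.COLOR_RGB2HSV).astype(int)
v,u=np.indices(ok.shape);U=u/.64;V=v/.64
def reg(x0,y0,x1,y1):return ok&(U>x0)&(U<x1)&(V>y0)&(V<y1)&(P[...,2]<200)
h=reg(515,262,575,325)&(P[...,2]>120);print("handle",h.sum(),rect(P[h]),np.median(P[h],0))
bar=reg(460,220,480,292)&(P[...,2]>115);print("bar",bar.sum(),rect(P[bar]),np.median(P[bar],0))
H,S=hsv[...,0],hsv[...,1]
tray=reg(320,195,450,300)&(H>100)&(S>100)&(H<130)&(P[...,2]>130);print("tray",rect(P[tray]),P[tray][:,2].min(),P[tray][:,2].max())
gr=reg(250,190,450,310)&(P[...,2]>60);print("grader",rect(P[gr]))
ew=reg(250,190,345,310)&(P[...,2]>138)&~((H>100)&(S>100));print("endwall",rect(P[ew]))
cork=reg(465,230,610,370)&(P[...,2]<12)&(S>70)&(H>8)&(H<25);print("mat",cork.sum(),rect(P[cork]))
print(cv2.boxPoints(cv2.minAreaRect(P[cork][:,:2].astype(np.float32))))
red=reg(480,255,605,355)&(S>120)&((H<5)|(H>174))&(P[...,2]>20);print("red",rect(P[red]))
mg=reg(415,150,470,210)&(P[...,2]>20);print("mug",rect(P[mg]))
# IK feasibility
```

```text
handle 208 (array([ 476.1, -303.2]), array([ 19.9, 120.5]), 50.3) [ 473.96292777 -301.04885446  140.03536695]
bar 191 (array([ 551.1, -127.5]), array([135.7,  25.5]), 0.3) [ 551.36119481 -128.90690717  143.42461218]
tray (array([559.5,  51.9]), array([286.3, 193.8]), 86.3) 130.24824974850927 199.5928474197867
grader (array([606. , 120.6]), array([426.5, 277.1]), 87.5)
endwall (array([568.1, 249.2]), array([175.1, 188.9]), 84.2)
mat 1194 (array([ 510.2, -292. ]), array([325.2, 172.4]), 40.4)
[[ 330.46393 -331.78864]
 [ 442.22296 -463.07184]
 [ 689.8429  -252.27747]
 [ 578.08386 -120.99426]]
red (array([ 450.5, -331.8]), array([202.7, 115.4]), 50.4)
mug (array([761.5, -74.7]), array([ 85.9, 104.1]), 2.8)
```

```bash
cat >> h.py <<'E'
from scipy.spatial.transform import Rotation as Ro
def rz(a): return Ro.from_euler("z",a,degrees=True).as_matrix()
def scoopR(xang,tip,roll=0):
    """scoop orientation: x axis heading (deg), tip chute-down (deg), roll about own x"""
    return rz(xang)@Ro.from_euler("y",-tip,degrees=True).as_matrix()@Ro.from_euler("x",roll,degrees=True).as_matrix()
G=np.array([0,0,3.]) # grasp point in handle frame
def tool(p,R,s,ref=(0,0,0),g=None):
    """tcp pose such that scoop point ref (handle frame) is at p"""
    g=G if g is None else g
    M=np.array([[0,s,0],[s,0,0],[0,0,-1.]]);T=R@M
    grasp=np.asarray(p)+R@(g-np.asarray(ref))
    return grasp-6*T[:,2],T
LIP=np.array([-140,0,-75.])
def rayz(n,u,v,z):
    p=optics.camera_params(n);d=p["R"].T@np.linalg.inv(p["mtx"])@[u,v,1];c=-p["R"].T@p["t"];return c+d*(z-c[2])/d[2]
E
python3 - <<'E'
from h import *
def w(U,V,z):return rayz("top",U*.64,V*.64,z)[:2]
print("mat c",w((522+550)/2,300,3), "corners",[w(*q,3).round() for q in((475,282),(522,240),(550,360))])
a,b=w(274,202,150),w(262,291,150);c,d=w(473,230,145),w(469,286,145)
print("endwall",a,b,np.degrees(np.arctan2(*(a-b)[::-1])),"bar",c,d,(c+d)/2)
e,f=(a+b)/2,(c+d)/2; print("axis ang",np.degrees(np.arctan2(*(e-f)[::-1])),np.linalg.norm(e-f))
z=np.load("pics/top0.npz");P=cloud("top",z["d"])
v,u=np.indices(z["d"].shape)
m=(z["d"]>0)&(u/.64>466)&(u/.64<476)&(v/.64>233)&(v/.64<283)&(P[...,2]>125)&(P[...,2]<160)
print("barfit",rect(P[m]),P[m].mean(0), cv2.fitLine(P[m][:,:2].astype(np.float32),2,0,.01,.01).ravel())
hp=np.array([476,-303,125.]);q=None
for s in(1,-1):
    print("grasp",s,ctrl.solve_ik(*tool(hp,scoopR(50.3,0),s)))
    for ang in range(-180,180,30):
        r=[]
        for tip in(0,26,45,60): 
            x=ctrl.solve_ik(*tool([555,-10,195],scoopR(ang,tip),s,LIP)); r.append(None if x is None else x.round(1).tolist())
        if all(k is not None for k in r[1:]):print(s,ang,r)
E
```

```text
mat c [ 482.83141901 -315.31106134] corners [array([ 525., -164.]), array([ 637., -283.]), array([ 335., -346.])]
endwall [667.02357341 314.31209007] [458.77131237 326.24756256] -3.2801800670240757 bar [ 613.80837065 -141.78937599] [ 483.04172841 -133.04271436] [ 548.42504953 -137.41604517]
axis ang 88.18890464052687 457.9246236492005
barfit (array([ 547.4, -134.1]), array([ 11.7, 114.6]), 89.7) [ 553.02816797 -132.89196186  144.33231452] [ 9.9959046e-01 -2.8616386e-02  5.5302820e+02 -1.3289197e+02]
grasp 1 [-7.20233182e-01  3.13728393e-01  1.67910970e+00 -4.44089210e-16
  1.14875456e+00 -1.59813380e+00]
1 -150 [[-0.4, -0.1, 1.8, -0.0, 1.4, 2.2], [-0.1, 0.2, 1.4, -0.3, 1.8, 2.5], [-0.0, 0.5, 1.2, -0.5, 2.2, 2.5], [0.0, 0.7, 1.0, -0.6, 2.4, 2.4]]
1 -120 [[-0.4, 0.0, 1.7, -0.0, 1.4, 1.7], [-0.1, 0.2, 1.5, -0.4, 1.7, 2.0], [0.1, 0.4, 1.3, -0.7, 1.9, 2.1], [0.2, 0.5, 1.2, -0.8, 2.1, 2.1]]
1 -90 [[-0.4, 0.2, 1.5, -0.0, 1.4, 1.2], [-0.1, 0.1, 1.5, -0.5, 1.4, 1.5], [0.1, 0.2, 1.5, -0.8, 1.5, 1.8], [0.3, 0.3, 1.5, -1.0, 1.7, 1.9]]
1 -60 [[-0.3, 0.3, 1.3, -0.0, 1.5, 0.7], [-0.1, 0.1, 1.6, -0.
[... 2052 characters left out ...]
1 30 [[-0.0, 0.4, 1.2, -0.0, 1.5, 2.6], [-0.2, 0.1, 1.6, 0.3, 1.1, 2.3], [-0.4, -0.1, 1.9, 0.7, 1.0, 1.9], [-0.6, -0.2, 2.1, 1.1, 1.1, 1.5]]
-1 60 [[0.0, 0.3, 1.4, -0.0, 1.5, 2.1], [-0.2, 0.1, 1.6, 0.4, 1.4, 1.8], [-0.5, 0.0, 1.7, 0.8, 1.4, 1.5], [-0.7, 0.1, 1.8, 1.0, 1.6, 1.2]]
-1 90 [[0.1, 0.2, 1.5, -0.0, 1.4, 1.6], [-0.2, 0.1, 1.5, 0.4, 1.6, 1.3], [-0.5, 0.2, 1.5, 0.7, 1.8, 1.1], [-0.6, 0.3, 1.5, 0.9, 1.9, 1.0]]
-1 120 [[0.1, 0.0, 1.7, -0.0, 1.4, 1.1], [-0.2, 0.2, 1.5, 0.3, 1.8, 0.8], [-0.4, 0.4, 1.3, 0.5, 2.1, 0.8], [-0.4, 0.5, 1.2, 0.7, 2.3, 0.8]]
-1 150 [[-0.1, -0.1, 1.8, -0.0, 1.4, 0.5], [-0.2, 0.2, 1.4, 0.2, 1.9, 0.3], [-0.3, 0.5, 1.2, 0.2, 2.3, 0.3], [-0.3, 0.7, 0.9, 0.4, 2.5, 0.4]]
```

```bash
cat >> h.py <<'E'
def find_handle(n,xy,rad=110,lo=128,hi=148,tag=None):
    im,d=optics.grab_frame(n);P=cloud(n,d)
    if tag: cv2.imwrite(f"pics/{tag}.png",im[:,:,::-1])
    m=(d>0)&(P[...,2]>lo)&(P[...,2]<hi)&(np.hypot(P[...,0]-xy[0],P[...,1]-xy[1])<rad)
    hsv=cv2.cvtColor(im,cv2.COLOR_RGB2HSV);m&=(hsv[...,0]>8)&(hsv[...,0]<30)
    k,l,st,_=cv2.connectedComponentsWithStats(m.astype(np.uint8));
    if k<2:return None
    m=l==1+st[1:,4].argmax();return rect(P[m]),np.median(P[m],0).round(1),int(m.sum())
E
python3 - <<'E'
from h import *
p,T=tool([476,-303,300.],scoopR(50.3,0),1)
ctrl.move_ptp(p,T); ctrl.gripper_to(60); ctrl.hold(.3)
print(find_handle("wrist",(476,-303),tag="w1")); print(find_handle("top",(476,-303)))
print(sensors.read_state()["force"],sensors.read_state()["t"])
for lip in([600,0,230],):
  for tip in(0,26,40,50,60,66):print(tip,ctrl.solve_ik(*tool(lip,scoopR(15,tip),1,LIP)))
E
```

```text
((array([ 474.6, -305.2]), array([ 19.9, 120.3]), 50.4), array([ 471. , -302.1,  140.7]), 2818)
((array([ 517.3, -338.1]), array([18. , 10.8]), 39.4), array([ 517.3, -337.9,  140.3]), 19)
[ 0.08070558  0.53959393 -0.44123275] 2.4167
0 [-6.81258211e-02  5.24209195e-01  1.00173075e+00 -4.44089210e-16
  1.61565270e+00 -3.29925209e-01]
26 [-0.1714873   0.12976438  1.4638106   0.20403794  1.13930058 -0.48036502]
40 [-0.25707442 -0.06045529  1.70287632  0.41466959  0.91274986 -0.67535536]
50 [-0.33452277 -0.18033403  1.86865281  0.65160534  0.78861785 -0.90466977]
60 [-0.4259776  -0.27923391  2.02857704  0.97440679  0.72679965 -1.22314558]
66 [-0.4865755  -0.32380564  2.12054554  1.19337544  0.7324376  -1.44209786]
```

View pics/w1.png

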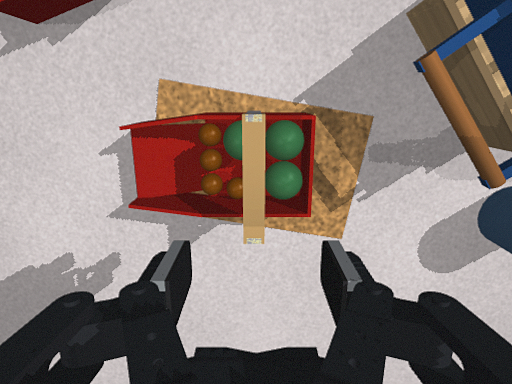

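Run:
```python
from h import *
f0=sensors.read_state()["force"]
p,T=tool([474.8,-304.8,125.],scoopR(50.4,0),1)
ctrl.move_l(p,T,vel=120,threshold=15); ctrl.gripper_to(0,force=110)
s=sensors.read_state();print(s["eef_pos"]-p,s["grip_width"],s["grasp_force"],s["force"]-f0)
ctrl.move_l(p+[0,0,40],vel=60);ctrl.hold(.5)
s=sensors.read_state();print(s["grip_width"],s["force"]-f0)
ctrl.move_l(p+[0,0,270],vel=150);ctrl.hold(.3)
s=sensors.read_state();print(s["grip_width"],s["force"]-f0,s["wrist_torque"],s["t"])
ctrl.move_ptp(*tool([760,20,390],scoopR(15,0),1))
ctrl.hold(.5)
s=sensors.read_state();print(s["grip_width"],s["force"]-f0,s["wrist_torque"],s["t"])
im,d=optics.grab_frame("top");im2,_=optics.grab_frame("side")
cv2.imwrite("pics/a.png",cv2.resize(np.vstack([im,im2])[:,:,::-1],(450,600)))
```

```text
[ 0.25775351 -0.12021156  0.71510298] 18.686275770444247 108.04724335670471 [-0.05063818  0.55971368  4.27486376]
18.021513231689024 [-0.13500064 -0.49572293 -8.02042657]
18.37586565610668 [-0.0625621  -1.93264741 -8.39905377] [ 0.05070214 -0.02568972 -0.0454685 ] 7.775
18.08934325425832 [ 0.52093617 -1.58485976 -8.27093117] [ 0.03200215 -0.07753207  0.08764032] 9.8667
```

View pics/a.png

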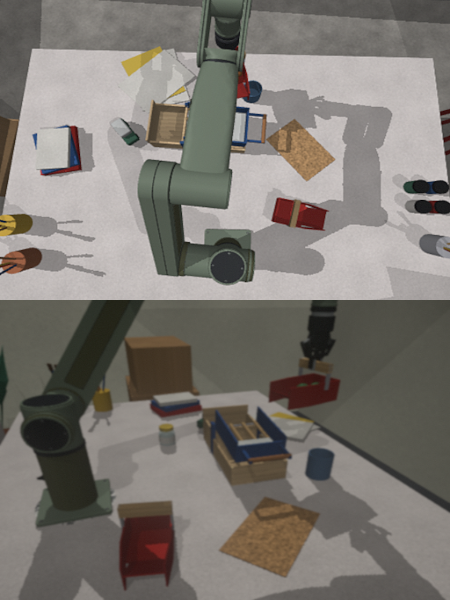

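Run:
```python
from h import *
im,d=optics.grab_frame("top");P=cloud("top",d);hsv=cv2.cvtColor(im,cv2.COLOR_RGB2HSV).astype(int)
v,u=np.indices(d.shape);S=hsv[...,1];H=hsv[...,0]
m=(d>0)&(u>300)&(u<390)&(v>145)&(v<235)&(P[...,2]<12)&(S>70)&(H>8)&(H<25)
m=cv2.morphologyEx(m.astype(np.uint8),cv2.MORPH_OPEN,np.ones((3,3)))>0
print("mat",rect(P[m]))
ctrl.move_ptp(*tool([600,0,250],scoopR(15,20),1,LIP))
ctrl.move_l(*tool([600,0,203],scoopR(15,25),1,LIP),vel=80)
ctrl.hold(.3);s=sensors.read_state();print(s["force"],s["t"])
for n in("top","side"):
    im,d=optics.grab_frame(n)
    if n=="top": a=im[90:230,120:370]
    else: a=im[120:320,200:450]
    cv2.imwrite(f"pics/b_{n}.png",a[:,:,::-1])
a,b=cv2.imread("pics/b_top.png"),cv2.imread("pics/b_side.png")
cv2.imwrite("pics/b.png",cv2.resize(np.vstack([a,b]),None,fx=1.7,fy=1.7))
```

```text
mat (array([ 487.8, -310. ]), array([267.8, 171.6]), 40.4)
[-8.59646496  2.96261499 18.06302917] 11.5667
```

View pics/b.png

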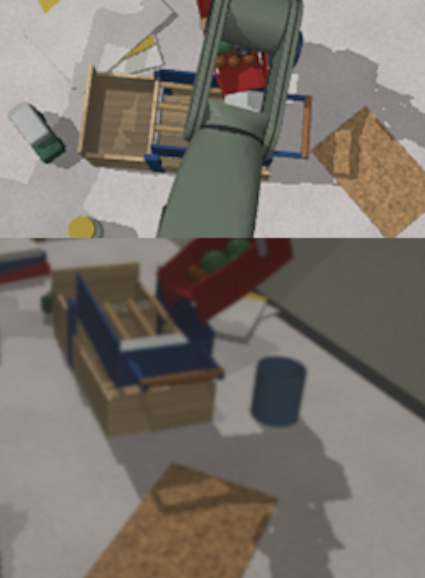

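Run:
```python
from h import *
ctrl.move_l(*tool([600,0,240],scoopR(15,22),1,LIP),vel=80)
ctrl.hold(.4);s=sensors.read_state();print(s["force"],s["grip_width"],s["t"])
z=np.load("pics/top0.npz");P=cloud("top",z["d"]);hsv=cv2.cvtColor(z["im"],cv2.COLOR_RGB2HSV).astype(int)
v,u=np.indices(z["d"].shape);U=u/.64;V=v/.64
for a,b in((200,225),(278,300)):
    m=(z["d"]>0)&(U>325)&(U<440)&(V>a)&(V<b)&(hsv[...,0]>100)&(hsv[...,0]<130)&(hsv[...,1]>90)&(P[...,2]<250)
    Q=P[m]
    for y in(-60,-30,0,30,60,100):
        k=Q[abs(Q[:,1]-y)<12]
        if len(k): t=k[k[:,2]>k[:,2].max()-10];print(y,k[:,2].max().round(),t[:,0].min().round(),t[:,0].max().round())
im,d=optics.grab_frame("side");cv2.imwrite("pics/c.png",cv2.resize(im[60:300,200:500,::-1],(750,600)))
```

```text
[-0.35234292 -0.17714291 -8.55536285] 18.774642890167172 12.625
-60 179.0 630.0 635.0
-30 186.0 631.0 638.0
0 186.0 634.0 640.0
30 190.0 636.0 641.0
60 192.0 637.0 644.0
100 195.0 637.0 647.0
-60 180.0 474.0 479.0
-30 184.0 473.0 481.0
0 186.0 476.0 483.0
30 188.0 478.0 485.0
60 190.0 480.0 486.0
100 194.0 481.0 485.0
```

View pics/c.png

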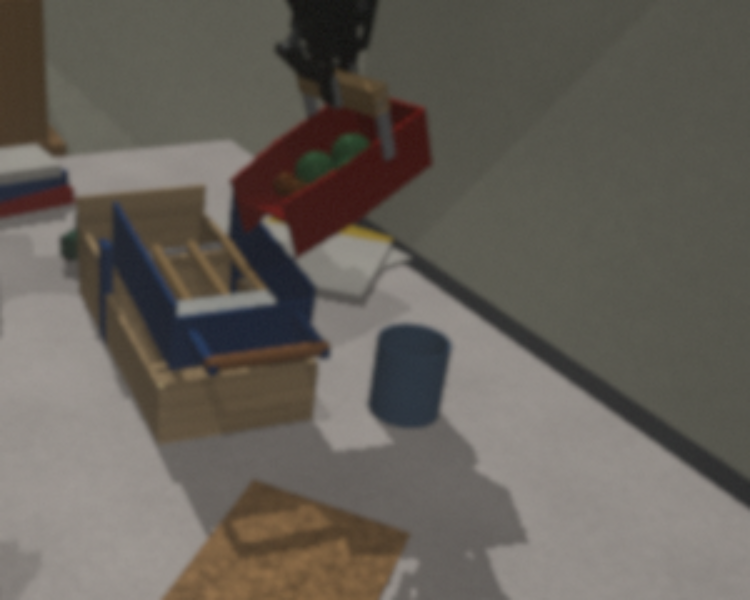

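Run:
```python
from h import *
sch=[(25,222),(29,212),(32,206),(35,201),(38,198),(42,195),(46,191),(50,188),(54,185),(58,183),(61,183)]
for tip,z in sch:
    p,T=tool([598,0,z],scoopR(15,tip),1,LIP)
    ctrl.move_l(p,T,vel=max(6,np.linalg.norm(p-sensors.read_state()["eef_pos"])/.45))
    f=sensors.read_state();print(tip,f["force"].round(1),round(f["grip_width"],1),round(f["t"],1))
    if tip==46: ctrl.hold(.6)
ctrl.hold(1)
for n,c in(("top",(80,240,120,370)),("side",(40,300,180,480))):
    im,d=optics.grab_frame(n);cv2.imwrite(f"pics/d_{n}.png",im[c[0]:c[1],c[2]:c[3],::-1])
a,b=[cv2.imread(f"pics/d_{n}.png") for n in("top","side")]
a=cv2.copyMakeBorder(a,0,100,0,0,0);cv2.imwrite("pics/d.png",cv2.resize(np.hstack([a,b]),None,fx=1.45,fy=1.45))
print(sensors.read_state()["force"])
```

```text
25 [ 0.3 -0.7 -9.3] 18.1 13.3
29 [-2.6  2.6  4.9] 18.4 13.9
32 [-7.8  2.8 16.3] 18.3 14.4
35 [-12.    4.4  22.7] 18.1 14.8
38 [-8.3  5.5 21.4] 18.8 15.2
42 [-13.2   5.6  25.9] 18.5 15.7
46 [-18.1   7.8  39.2] 18.1 16.1
50 [-2.9 -2.7 13.1] 18.3 17.1
54 [-5.9  0.9 16.4] 18.4 17.5
58 [-7.4  0.2 16. ] 18.3 17.9
61 [-6.1  1.  13.5] 18.4 18.3
[-5.28061799  1.23261758 14.54379278]
```

View pics/d.png

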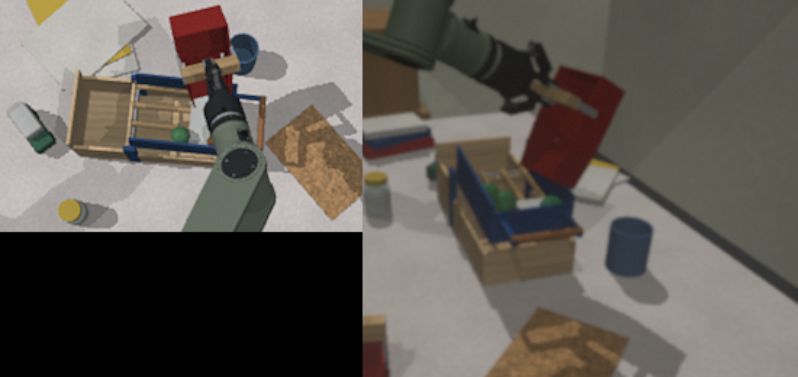

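```bash
cat >> h.py <<'E'
def floor_fit(tag=None):
    """floor plane of the held scoop in tool coordinates: tilt about tool x / y (deg), height"""
    im,d=optics.grab_frame("wrist");T=optics.camera_params("wrist");K=T["mtx"];A=T["T_tool_cam"]
    if tag: cv2.imwrite(f"pics/{tag}.png",im[:,:,::-1])
    v,u=np.indices(d.shape);c=np.stack([(u-K[0,2])/K[0,0]*d,(v-K[1,2])/K[1,1]*d,d],-1)@A[:3,:3].T+A[:3,3]
    h=cv2.cvtColor(im,cv2.COLOR_RGB2HSV).astype(int);red=(d>0)&(h[...,1]>110)&((h[...,0]<8)|(h[...,0]>172))
    Q=c[red&(c[...,2]>85)&(c[...,2]<175)&(abs(c[...,0])<50)];rng=np.random.default_rng(0);best=None
    for _ in range(400):
        a=Q[rng.choice(len(Q),3,False)];n=np.cross(a[1]-a[0],a[2]-a[0]);n/=np.linalg.norm(n)+1e-9
        if n[2]<0:n=-n
        if n[2]<.85: continue
        k=abs((Q-a[0])@n)<2
        if best is None or k.sum()>best.sum():best=k
    I=Q[best];m=I.mean(0);n=np.linalg.svd(I-m,full_matrices=False)[2][2];n*=np.sign(n[2])
    return np.degrees(n[:2]).round(1),m.round(1),I.min(0).round(),I.max(0).round(),len(I),len(Q)
E
python3 - <<'E'
from h import *
p0,T0=tool([598,0,183],scoopR(15,61),1,LIP)
ctrl.move_l(p0+[40,0,90],T0,vel=100)
ctrl.move_ptp(*tool([680,-60,400],scoopR(15,0),1))
ctrl.hold(.8)
s=sensors.read_state();print(s["force"],s["wrist_torque"],s["grip_width"],s["t"])
print(floor_fit("e_w"))
im,d=optics.grab_frame("side");a=cv2.imread("pics/e_w.png")
im2,_=optics.grab_frame("top")
cv2.imwrite("pics/e.png",cv2.resize(np.hstack([a,im[:,:,::-1]]),(800,300)))
E
```

```text
[ 0.03820135 -0.20383526 -3.91043485] [ 0.06516837 -0.07542551  0.01170442] 18.413138093597645 22.3167
(array([  0.1, -28.6]), array([  0.6, -98.3, 105. ]), array([ -50., -136.,   85.]), array([ 50., -54., 128.]), 14855, 27919)
```

View pics/e.png

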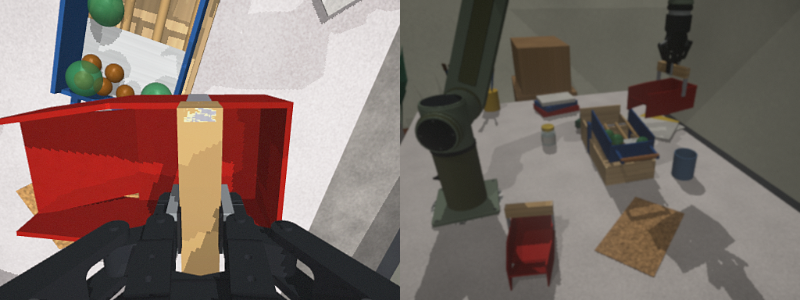

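Run:
```python
from h import *
ctrl.hold(2.2)
s=sensors.read_state();print(s["force"],s["t"])
a=cv2.imread("pics/e_w.png")[:150,:330]
ctrl.move_ptp(*tool([600,-230,400],scoopR(15,0),1)); ctrl.hold(.3)
print(sensors.read_state()["force"])
im,_=optics.grab_frame("top");b=im[100:210,150:330,::-1]
im,_=optics.grab_frame("wrist");c=im[:,:,::-1]
cv2.imwrite("pics/f.png",np.vstack([np.hstack([cv2.resize(a,(440,200)),cv2.resize(b,(327,200))]),cv2.resize(c,(767,400))]))
```

```text
[-0.18244056 -0.16529864 -3.62040663] 24.6667
[ 0.51259831 -0.07149026 -2.71080977]
```

View pics/f.png

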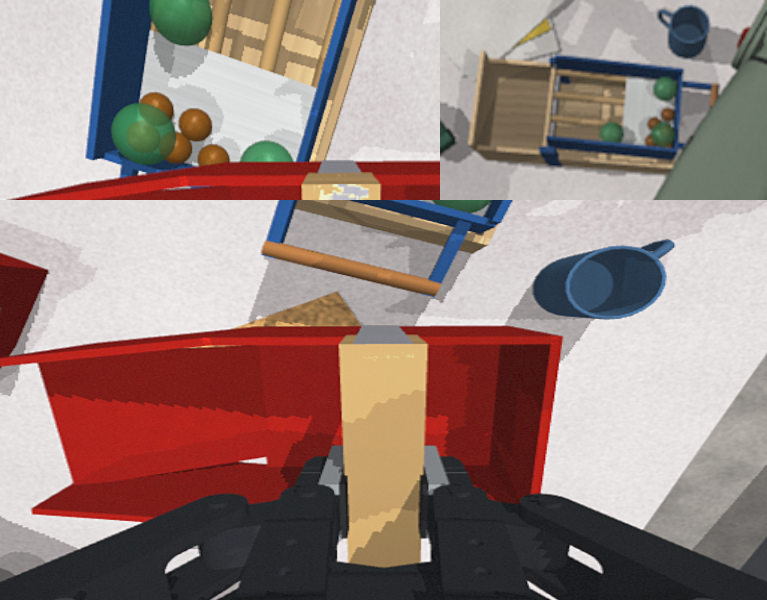

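Run:
```python
from h import *
R=scoopR(50,0);c=[485,-310]
ctrl.move_ptp(*tool([*c,320],R,1)); ctrl.hold(.3)
f0=sensors.read_state()["force"]
ctrl.move_l(*tool([*c,135],R,1),vel=120)
print(sensors.read_state()["force"]-f0)
hit=ctrl.move_l(*tool([*c,121],R,1),vel=12,threshold=2.5)
s=sensors.read_state();print(hit,s["force"]-f0,s["eef_pos"],s["t"])
if hit or abs((s["force"]-f0)[2])>1:
    ctrl.gripper_to(60);ctrl.hold(.4)
    s=sensors.read_state();ctrl.move_l(s["eef_pos"]+[0,0,60],vel=60);ctrl.move_l(s["eef_pos"]+[0,0,190],vel=150);ctrl.hold(.2)
    print(find_handle("wrist",c,tag="g"),sensors.read_state()["t"])
```

```text
[ 0.98588859 -0.10772737 -1.00140471]
True [-1.38822437 -0.43578175  8.48124892] [ 484.58246908 -309.9338491   135.32607255] 29.3833
((array([ 483.6, -310.7]), array([ 19.9, 120.2]), 49.5), array([ 479.3, -307.1,  141. ]), 2636) 32.675
```

Run:
```python
from h import *
p,T=tool([550,-134,290],scoopR(88.3,0),1,g=np.zeros(3))
ctrl.move_ptp(p,T);ctrl.gripper_to(50);ctrl.hold(.3)
im,d=optics.grab_frame("wrist");P=cloud("wrist",d);cv2.imwrite("pics/h.png",im[:,:,::-1])
h=cv2.cvtColor(im,cv2.COLOR_RGB2HSV).astype(int)
m=(d>0)&(P[...,2]>125)&(P[...,2]<160)&(h[...,1]>100)&(h[...,0]>5)&(h[...,0]<20)&(abs(P[...,1]+134)<45)
k,l,st,_=cv2.connectedComponentsWithStats(m.astype(np.uint8));m=l==1+st[1:,4].argmax()
print(rect(P[m]),P[m].mean(0),P[m][:,2].max(),m.sum(),cv2.fitLine(P[m][:,:2].astype(np.float32),2,0,.01,.01).ravel(),sensors.read_state()["t"])
for q in np.linspace(0,.76,8):
    a=q-.09+np.arctan2(40,313);dy=110-315.5*np.cos(a)+205.3;dz=125+315.5*np.sin(a)
    print(round(q,2),dy.round(),dz.round(),ctrl.solve_ik(*tool([550+.03*dy,-134+dy,dz],scoopR(88.3,0),1,g=np.zeros(3))).round(2))
```

```text
(array([ 549.6, -132.2]), array([ 15.2, 133.7]), 87.0) [ 544.88764182 -132.1094639   144.07896363] 147.72987550899572 2582 [ 9.9852830e-01 -5.4233443e-02  5.4488763e+02 -1.3210947e+02] 34.075
0.0 0.0 137.0 [-0.39  0.31  1.67 -0.    1.17 -1.93]
0.11 3.0 171.0 [-0.39  0.26  1.64 -0.    1.23 -1.93]
0.22 10.0 204.0 [-0.38  0.23  1.62 -0.    1.3  -1.92]
0.33 20.0 237.0 [-0.36  0.19  1.59 -0.    1.36 -1.9 ]
0.43 34.0 268.0 [-0.33  0.16  1.56 -0.    1.42 -1.87]
0.54 51.0 298.0 [-0.3   0.14  1.52 -0.    1.48 -1.84]
0.65 72.0 325.0 [-0.27  0.12  1.49 -0.    1.53 -1.81]
0.76 95.0 351.0 [-0.23  0.1   1.45 -0.    1.58 -1.77]
```

View pics/h.png

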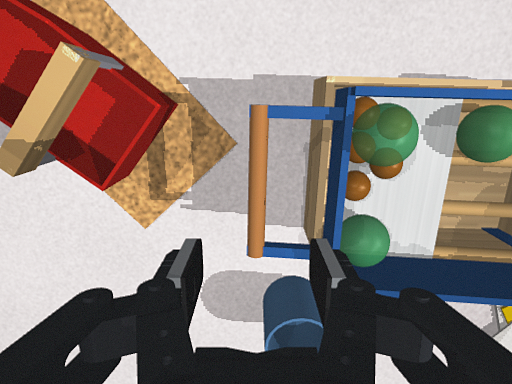

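```bash
cat >> h.py <<'E'
BAR=np.array([549.6,-132.2,138.]);TY=87.0
def bar_pose(q):
    f=lambda q:np.array([-315.5*np.cos(q-.09+.1271),315.5*np.sin(q-.09+.1271)])
    dy,dz=f(q)-f(0);d=rz(TY)[:,0]
    return tool(BAR+dy*d+[0,0,dz],rz(TY),1,g=np.zeros(3))
def swing(a,b,rate):
    for q in np.linspace(a,b,max(2,int(abs(b-a)/.03)+1))[1:]:
        p,T=bar_pose(q);ctrl.move_l(p,T,vel=rate*315)
def tray_pic(name):
    A=[optics.grab_frame("top")[0][90:220,140:340],optics.grab_frame("side")[0][110:310,230:400],]
    cv2.imwrite(f"pics/{name}.png",np.hstack([cv2.resize(a,None,fx=h/a.shape[0],fy=h/a.shape[0]) for h in(250,) for a in A])[:,:,::-1])
E
python3 - <<'E'
from h import *
p,T=bar_pose(0);ctrl.move_l(p+[0,0,60],T,vel=150)
f0=sensors.read_state()["force"]
print(ctrl.move_l(p,T,vel=60,threshold=10))
ctrl.gripper_to(0,force=60)
s=sensors.read_state();print(s["grip_width"],s["grasp_force"],s["force"]-f0,s["eef_pos"]-p)
swing(0,.2,.04);s=sensors.read_state();print(s["grip_width"],s["force"]-f0,s["t"])
ctrl.hold(3);tray_pic("i")
print(sensors.read_state()["force"]-f0)
E
```

```text
False
14.035926431950662 58.55644941329956 [-1.66522917 -3.1308648   1.26569402] [ 0.2341618  -0.85074667  0.64415355]
13.733369227581749 [ 1.95160903 -7.23046673 -4.42377617] 42.3083
[ 1.81697483 -6.11105243 -3.25786934]
```

View pics/i.png

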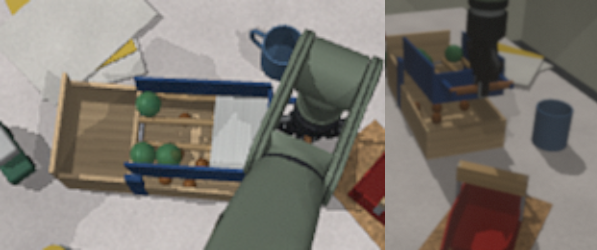

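```bash
cat >> h.py <<'E'
def ambers():
    for n in("top","side"):
        im,d=optics.grab_frame(n);P=cloud(n,d);h=cv2.cvtColor(im,cv2.COLOR_RGB2HSV).astype(int)
        m=(d>0)&(h[...,1]>150)&(h[...,0]>6)&(h[...,0]<18)&(abs(P[...,0]-557)<110)&(P[...,1]>-115)&(P[...,1]<330)
        m=cv2.morphologyEx(m.astype(np.uint8),cv2.MORPH_OPEN,np.ones((2,2)))
        k,l,st,_=cv2.connectedComponentsWithStats(m)
        print(n,[(P[l==i].mean(0).round().tolist(),int(st[i,4])) for i in range(1,k) if st[i,4]>8])
E
python3 - <<'E'
from h import *
ambers();swing(.2,.33,.04);ctrl.hold(2);ambers();tray_pic("j");s=sensors.read_state();print(s["t"],s["grip_width"],s["eef_pos"]-bar_pose(.33)[0])
E
```

```text
top [([495.0, 134.0, 27.0], 14), ([490.0, 86.0, 32.0], 15)]
side []
top [([475.0, 125.0, 125.0], 14), ([490.0, 83.0, 32.0], 9)]
side []
51.575 13.847439711912148 [ 0.19119542 -2.09824891 -0.46791094]
```

View pics/j.png

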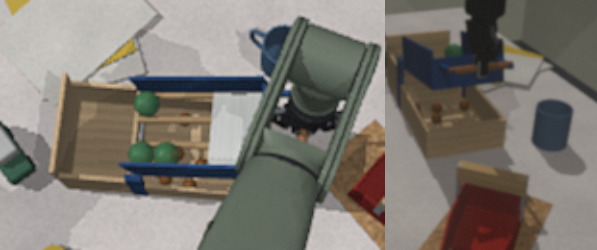

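```bash
sed -i 's/h\[...,1\]>150)&(h\[...,0\]>6)&(h\[...,0\]<18)/h[...,1]>135)\&(h[...,0]>5)\&(h[...,0]<16)/; s/np.ones((2,2))/np.ones((1,1))/; s/st\[i,4\]>8/st[i,4]>3/' h.py
python3 - <<'E'
from h import *
for n,(U,V,x0,y0,k) in {"top":(None,)*5,"side":(None,)*5}.items():pass
im,d=optics.grab_frame("top");P=cloud("top",d);h=cv2.cvtColor(im,cv2.COLOR_RGB2HSV)
k=250/130
for U,V in((165,181),(188,183),(201,160),(195,117),(120,120),(190,145)):
    u,v=round(140+U/k),round(90+V/k);print((U,V),im[v,u],h[v,u],P[v,u].round())
im,d=optics.grab_frame("side");P=cloud("side",d);h=cv2.cvtColor(im,cv2.COLOR_RGB2HSV);k=1.25
for U,V in((436,105),(436,118),(464,104)):
    u,v=round(230+(U-385)/k),round(110+V/k);print((U,V),im[v,u],h[v,u],P[v,u].round())
ambers()
E
```

```text
(165, 181) [93 59 30] [ 14 173  93] [496. 136.  35.]
(188, 183) [125  84  50] [ 14 153 125] [493.  90.  37.]
(201, 160) [99 59 25] [ 14 191  99] [540.  65.  39.]
(195, 117) [158 132  96] [ 17 100 158] [591.  77. 155.]
(120, 120) [124 108  85] [ 18  80 124] [628. 238.   7.]
(190, 145) [157 130  95] [ 17 101 157] [539.  82. 156.]
(436, 105) [79 55 35] [ 14 142  79] [550. 110.  31.]
(436, 118) [72 49 33] [ 12 138  72] [530.  57.  28.]
(464, 104) [71 47 28] [ 13 154  71] [622.  98.  29.]
top [([534.0, -111.0, 243.0], 4), ([555.0, 109.0, 32.0], 5), ([540.0, 68.0, 32.0], 9), ([495.0, 137.0, 45.0], 19), ([494.0, 89.0, 34.0], 19)]
side [([622.0, 96.0, 28.0], 26), ([550.0, 108.0, 30.0], 16), ([530.0, 60.0, 32.0], 18)]
```

Run:
```python
from h import *
swing(.33,.56,.08);swing(.56,.72,.05);ctrl.hold(2)
s=sensors.read_state();print(s["t"],s["grip_width"],s["force"],s["eef_pos"]-bar_pose(.72)[0])
for n in("top","side"):
    im,d=optics.grab_frame(n);P=cloud(n,d);h=cv2.cvtColor(im,cv2.COLOR_RGB2HSV).astype(int)
    m=(d>0)&(h[...,1]>60)&(h[...,0]>50)&(h[...,0]<90)&(abs(P[...,0]-560)<100)&(P[...,1]>-115)&(P[...,1]<330)
    k,l,st,_=cv2.connectedComponentsWithStats(m.astype(np.uint8))
    print(n,[(P[l==i].mean(0).round().tolist(),int(st[i,4])) for i in range(1,k) if st[i,4]>15])
tray_pic("k")
```

```text
61.6417 14.055759525684792 [ -1.36462469 -11.08589441   5.04054968] [ 0.28528705 -4.29670782  1.77205615]
top [([621.0, 295.0, 49.0], 107), ([526.0, 300.0, 49.0], 110), ([537.0, 226.0, 49.0], 16), ([500.0, 222.0, 90.0], 22)]
side []
```

View pics/k.png

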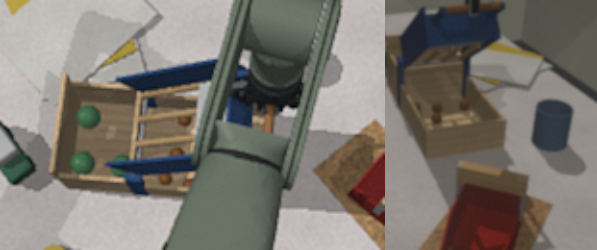

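Run:
```python
from h import *
swing(.72,.03,.12);swing(.03,0,.05);ctrl.hold(.3)
s=sensors.read_state();print(s["force"],s["eef_pos"]-bar_pose(0)[0])
ctrl.gripper_to(45);ctrl.hold(.3)
p=sensors.read_state()["eef_pos"];ctrl.move_l(p+[0,0,60],vel=60);ctrl.move_l(p+[-30,-20,220],vel=150)
ctrl.set_joints([-1.2,.1,1.5,0,1.5,-.15]);ctrl.hold(.5)
im,d=optics.grab_frame("top");P=cloud("top",d);h=cv2.cvtColor(im,cv2.COLOR_RGB2HSV).astype(int)
m=(d>0)&(h[...,1]>60)&(h[...,0]>50)&(h[...,0]<90)&(abs(P[...,0]-560)<100)&(P[...,1]>-115)&(P[...,1]<330)
k,l,st,_=cv2.connectedComponentsWithStats(m.astype(np.uint8))
print([(P[l==i].mean(0).round().tolist(),int(st[i,4])) for i in range(1,k) if st[i,4]>8]);ambers()
m=(d>0)&(abs(P[...,1]+132)<9)&(abs(P[...,0]-550)<50)&(P[...,2]>60)&(P[...,2]<250);print("bar top",P[m].mean(0),P[m][:,2].max())
print(find_handle("top",(484,-311)),sensors.read_state()["t"])
cv2.imwrite("pics/l.png",cv2.resize(im[80:260,120:400,::-1],(800,514)))
```

```text
[-2.0743792  -4.51703439  5.47640868] [ 0.24250553 -0.75298114  0.99116038]
[([621.0, 295.0, 49.0], 107), ([526.0, 300.0, 49.0], 111), ([522.0, 225.0, 52.0], 80)]
top [([631.0, 103.0, 32.0], 15), ([547.0, 117.0, 42.0], 20), ([534.0, 66.0, 34.0], 27), ([495.0, 139.0, 39.0], 13), ([491.0, 90.0, 39.0], 14)]
side []
bar top [ 552.67516167 -131.12884279  144.11361466] 150.44953417127533
((array([ 484.2, -308.1]), array([ 20.2, 121. ]), 49.9), array([ 484.7, -307.8,  140.2]), 200) 77.475
```

View pics/l.png

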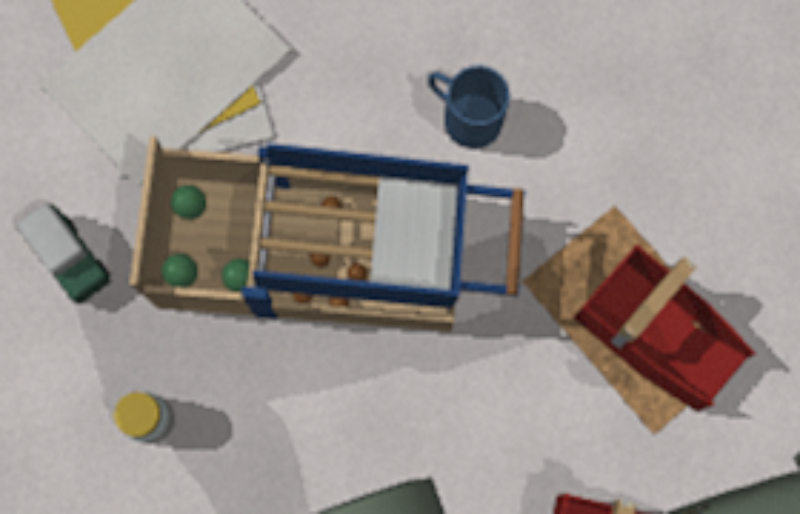

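The picture shows the three green balls in the end bay (186,200), (178,268) and (237,273). Five amber balls are in the small bay, the tray is down, and the empty scoop stands mid-mat at (650,305).

```bash
python3 -c "
from plant import ctrl
print(ctrl.finish_job())"
```

```text
the job is handed in; nothing more can be done
None
```

The job is handed in: on the last look all five amber balls were in the small bay, all three green balls in the end bay, the tray down and the empty scoop standing mid-mat; while tipping, the scoop pressed on the tray's side wall (up to about 48 N change at the wrist), and no verdict came back.

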